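# Crack the lift's release valve, let the platform down level with the rest, shut the valve

### The job

Crack the release valve of the small hydraulic lift open a fraction of a turn, so that the raised platform sinks slowly (never faster than 30 mm/s) with the wooden block still lying on it, and shut the valve fully again so that the platform stays level with the top of the wooden rest beside it (within 5 mm). Work the valve only by its springy lever and do not force it (pushing with 25 N at its grip pin is too much); leave the platform, the block and the things lying around alone.

Things in the scene. Friction and masses are not known exactly. Their poses are not given: they have to be found in the camera images.
- valve_axis (a point): Point on the vertical turning axis of the release valve, 95 mm above the table. Its frame is the lift's: z up, -x towards the grip pin when the valve is shut, +y towards the platform, whose centre is 170 mm away. The lift is one bolted-down grey unit, base 140 x 320 mm; valve block 56 x 60 mm under the lever, 58 mm high.
- valve_pin (a point): Middle of the black upright round grip pin at the end of the valve lever: 18 mm in diameter, 42 mm tall, from 76 to 118 mm above the table (this point 97 mm). It travels on a level circle of 70 mm radius round valve_axis. The steel arm that carries it is 10 mm thick, its top about 79 mm above the table.
- valve (a joint): Angle of the valve's spindle, rad: 0 = fully shut on its stop; opens counterclockwise seen from above, stop at 1.6; stays where left. Turning it takes 4 to 7 N at the pin to open, up to 11 N to shut. The platform holds up to a hidden angle between about 0.4 and 1.2, different each day with load and seals; beyond it the sinking speed grows by about 11 mm/s per 0.1 rad. Turning back slows and stops it.
- deck_top (a point): Centre of the top face of the lift's platform, a level aluminium plate 130 x 110 x 12 mm on a steel ram; its top starts 160 mm above the table and it can sink 80 mm. It cannot be raised again.
- deck (a joint): How far the platform has sunk, m: 0 at the start, 0.08 at the bottom.
- rest_top (a point): Centre of the top face of the wooden rest, a fixed stand beside the platform on the side away from the valve; top 110 x 40 mm, set somewhere 95 to 130 mm above the table.
- spanner: Bystander: open-ended spanner, 135 x 32 x 9 mm, lying on the table; origin under its centre.
- tin: Bystander: round tin, 68 mm in diameter, 26 mm high; origin at the centre of its underside.
- push_pad: Bystander: push block with upright handle, 132 x 90 x 105 mm; origin at the centre of its underside.
- block: Wooden block lying loose on the platform, 55 x 75 x 22 mm; origin at the centre of its underside.
- lever (a joint): Springy bend of the valve's lever against its spindle, rad, 0 unloaded, positive when pushed in the opening direction; 0.1 rad for about 26 N at the pin. The pin's angle round the axis is the valve angle plus this bend.
There are look-alikes about, which are no part of the job. What is shaped like the block but pink or turquoise is not meant.

How it is judged:
By the outcome, as a careful person would: the job done as asked, in the order asked, and still so for the second after the job is handed in, with the robot touching nothing.
It also fails if it takes over 67 s, if anything falls off the work surface, if the arm or the gripper's body presses on something with over 40 N, if the wrist force passes 120 N, or if a joint passes its speed limit or range.

### The arm

A 7-joint arm with a two-finger parallel gripper is mounted at the origin on a cart in front of the work surface, level with it; the furniture and walls round the work are solid. World frame = base frame: x ahead of the robot, y to its left, z up, the work surface at z = 0. Lengths are in m, angles in rad, forces in N, time in s.
With the tool pointing down it reaches from about 0.35 to 0.9 m from the base axis. Payload 8.1 kg.
Tool frame: the origin (TCP) lies between the finger pads; the fingertips stand 17 mm ahead of it and the grasp point (between the pads) lies 2 mm behind it; z points along the fingers, y is the line along which they close (so a half turn about z gives the same grasp; the last joint's range is limited). The gripper opens to 92 mm and grips with 3 to 60 N. Pads are 19 mm wide; open, the fingers measure 130 mm over their backs; the gripper's body (75 mm by 190 mm) begins 47 mm behind the grasp point.
Start: joints at [-1.447, 0.434, 0.025, 1.573, -0.012, 1.134, -0.075], TCP at [0.141, 0.609, 0.244] pointing down, gripper open.
Joint ranges: [-2.62, 2.62], [-0.44, 2.09], [-1.27, 1.32], [0.08, 2.57], [-1.32, 4.46], [0.12, 2], [-2.74, 2.74]. Speed limits (rad/s): [2.22, 2.22, 3.01, 3.01, 3.14, 3.14, 3.14].

### API

Orientations are given as a rotation vector (axis times angle).
In Python, from cell import observe, get_image, calibration, sign_off, look_for, regions_of, landmark_of gives the robot as it stands.
- The arm moves only by the tool jog_arm, never from a script. Its argument "plan" is a list of rows, each an object with "offset": the shift along the tool's x, y, z normalised to -1 to 1, where 1 is 0.15 m, a list of three; "twist": the turn, a rotation vector about the tool's x, y, z normalised to -1 to 1, where 1 is 2 pi rad, a list of three; "fingers": the gripper command: -1 is shut, 1 is fully open, values between are in proportion. In form: [{"offset": [x, y, z], "twist": [ax, ay, az], "fingers": fingers}, ...]. A call has 1 to 20 rows; each row is the pose to reach, as a shift and turn from the pose commanded when the call began, along the tool's axes at that moment, turning the shorter way round; what a row does not reach only later rows make up. A row lasts 1/8 s, in which the tool goes at most 62.5 mm and 10.7 degrees, less where a joint would pass 70% of its speed; a pose out of reach is approached as far as the arm can. A call with a number of a shift or a turn outside -1 to 1 is refused whole. A call with a gripper value outside its range is refused whole. The fingers move at their own pace and stop on an object; "newtons" is the grip in N (left out, the last holds). Time passes only in rows, so rows that repeat a pose let the fingers close. It gives the time, the measured TCP pose, the force, the opening and the grip force at its end, in the units of the state.
- observe(): the state, without advancing time (a new reading comes with each control period).
- get_image(name): name is "scene" or "top" or "wrist"; returns the picture (400x640x3 uint8, red, green, blue); there is no depth.
- calibration(name): a dict with "fov_y" (degrees; the focal length in pixels is half the picture's height over the tangent of half this angle, whatever the lens; pixels are square), "cx", "cy" (the principal point, pixels), "k1" (the pictures are not rectified: a ray, as slopes to the right and down, at radius r is drawn at 1 + k1 r^2 times it, then the intrinsics apply), "position" and "attitude" of the camera in the world. Camera axes: x right, y down, z forward; pixel columns grow to the right and rows downward; lengths in m; the calibration is good to about 2 mm. A picture is of the moment at which its call begins: read the wrist's pose just before it. calibration takes no time and is no camera call; for the wrist camera it gives the pose at the moment of the call.
- sign_off(): hands the job in; it is judged then, once.
Trained networks look in the newest picture that a camera, given by its name, has taken for a name from the list of things; names that differ only in an ending like _2 or _b are one class to them, and where a whole thing is asked for, a point or a joint stands for the part that bears it (a point fixed in the world has none). Each returns a list of dicts, best first, with "conf" (0 to 1); they miss things now and then, are a little off and sometimes report something else, mostly with a low value. They report only what shows in the picture. A call takes as long as a camera call. They do not tell look-alikes from the thing itself.
- look_for(thing, camera): "box" ([left, top, width, height] as shares, 0 to 1, of the picture: columns of its width, rows of its height, round what is visible of it).
- regions_of(thing, camera): "region" (400x640 bool, what is visible of it) and "box" ([left, top, width, height] as shares, 0 to 1, of the picture: columns of its width, rows of its height, round what is visible of it).
- landmark_of(thing, camera): "at" ([row, column] as shares, 0 to 1, of the picture: columns of its width, rows of its height: a listed point, or the origin of a listed thing).
The state is a dict: "clock": time; "joints": joint angles; "dq": joint speeds; "joint_efforts": joint torques, N m; "position": TCP position; "ee_rot": TCP orientation; "force": force on the tool from outside, world axes, zero at the start; "ft_torque": the same for the moment, N m; "width": opening from 0.0 (shut) to 1.0 (fully open); "gripper_force": force on a finger pad.
Only numpy, scipy, OpenCV 4.12 (cv2) and the standard library are available. Lean on these libraries where they do the work, as an engineer would, in place of code of your own. Each camera call takes 0.05 s, during which the arm holds its last target. There are 200 camera calls.

## Working session

There is one attempt and no reset: what is moved stays moved. The work goes in short steps, Python scripts to look and compute and a tool call to move; the robot and the scene stay as the last step left them, time stands still between calls to the robot, and variables do not carry over. Pictures are saved under pics/ and viewed, at most 10 in all, crops included, and the job is handed in when it is done.

Besides the shell and the picture viewer there is one more tool, called after "Call:" as name([rows], argument=value, ...), one row to a line, values as JSON. jog_arm: Moves the arm, as the interface text tells. Scaled input: -1 to 1 covers 0.15 m each way for a shift and 2 pi rad each way for a turn. Its arguments: {"type":"object","properties":{"plan":{"type":"array","items":{"type":"object","properties":{"offset":{"type":"array","items":{"type":"number","minimum":-1,"maximum":1}},"twist":{"type":"array","items":{"type":"number","minimum":-1,"maximum":1}},"fingers":{"type":"number"}}}},"newtons":{"type":"number"}},"required":["plan"]}

```bash
mkdir -p pics
cat > h.py <<'E'
import numpy as np, cv2
from scipy.spatial.transform import Rotation as R
from cell import *
def cam(n):
    c=calibration(n); f=200/np.tan(np.radians(c["fov_y"])/2)
    a=np.array(c["attitude"],float)
    M=a if a.shape==(3,3) else (R.from_rotvec(a) if a.size==3 else R.from_quat(a)).as_matrix()
    return f,c["cx"],c["cy"],c["k1"],np.array(c["position"]),M
def ray(C,u,v):
    f,cx,cy,k,p,M=C
    d=np.array([(u-cx)/f,(v-cy)/f]); s=d.copy()
    for _ in range(20): s=d/(1+k*(s@s))
    return p,M@np.array([*s,1])
def onz(C,u,v,z):
    p,d=ray(C,u,v); return p+d*(z-p[2])/d[2]
def proj(C,X):
    f,cx,cy,k,p,M=C
    q=M.T@(np.array(X)-p); s=q[:2]/q[2]; s=s*(1+k*(s@s)); return np.array([cx,cy])+f*s
def save(im,n): cv2.imwrite(f"pics/{n}.png",im[:,:,::-1])
E
python3 - <<'E'
from h import *
print(observe()); 
for n in("scene","top"):
    print(calibration(n)); im=get_image(n); save(im,n+"0"); C=cam(n)
    for t,z in(("valve_axis",.095),("valve_pin",.097),("deck_top",.16),("rest_top",.11),("block",.16),("spanner",0),("tin",0),("push_pad",0)):
        for r in landmark_of(t,n)[:3]:
            u,v=r["at"][1]*640,r["at"][0]*400
            print(n,t,round(r["conf"],2),round(u),round(v),onz(C,u,v,z).round(3))
E
```

```text
{'clock': 0.0, 'joints': array([-1.44659894,  0.43524636,  0.02495207,  1.57414493, -0.01159292,
        1.13401544, -0.07509363]), 'dq': array([-0.00060245,  0.00292675, -0.00132638, -0.00074573,  0.00093666,
        0.00067819,  0.00043511]), 'joint_efforts': array([-4.54718411e-04, -6.67854881e+01,  9.84954759e-01, -3.14470696e+01,
       -6.04967074e-02,  4.26859839e-02,  1.69590294e-04]), 'position': array([0.14046646, 0.60847824, 0.24291171]), 'ee_rot': array([-3.55550264e-01, -3.12136617e+00,  2.62127170e-03]), 'force': array([ 0.73320916,  0.10224445, -0.42097247]), 'ft_torque': array([ 0.02583458, -0.02206843, -0.05667507]), 'gripper_force': 0.0, 'width': 1.0022065817485228}
{'fov_y': 43.73435156798415, 'cx': 321.53709396515774, 'cy': 200.6165435855037, 'k1': 0.022986084572027714, 'position': array([-0.21402553, -0.78684624,  0.94251556]), 'attitude': array([-2.10035311,  0.85284903, -0.40801932])}
scene valve_axis 0.83 359 216 [ 0.56  -0.122  0.095]
scene valve_pin 0.65 340 235 [ 0.469 -0.139  0.097]
scene deck_top 0.76 312 174 [0.542 0.038 0.16 ]
scene deck_top 0.41 449 26
[... 494 characters left out ...]
.09699346586776024, 'position': array([ 0.42539899, -0.02322465,  1.18108792]), 'attitude': array([-2.15552466,  2.16836766, -0.08992237])}
top valve_axis 0.72 361 222 [ 0.472 -0.124  0.095]
top valve_axis 0.62 362 196 [ 0.541 -0.128  0.095]
top valve_pin 0.61 362 222 [ 0.47  -0.127  0.097]
top valve_pin 0.21 431 152 [ 0.658 -0.32   0.097]
top deck_top 0.72 296 197 [0.533 0.044 0.16 ]
top rest_top 0.7 257 197 [0.538 0.149 0.11 ]
top block 0.9 294 198 [0.53  0.047 0.16 ]
top block 0.84 241 252 [0.396 0.182 0.16 ]
top block 0.7 342 263 [ 0.367 -0.07   0.16 ]
top spanner 0.54 209 220 [0.483 0.308 0.   ]
top tin 0.56 439 219 [ 0.481 -0.36   0.   ]
top push_pad 0.66 431 156 [ 0.667 -0.343  0.   ]
```

Run:
```python
import cv2
a=cv2.imread("pics/scene0.png");b=cv2.imread("pics/top0.png")
cv2.imwrite("pics/a.png",cv2.resize(a[120:330,180:480],(800,560),interpolation=cv2.INTER_CUBIC))
cv2.imwrite("pics/b.png",cv2.resize(b[120:300,200:460],(800,554),interpolation=cv2.INTER_CUBIC))
```

```text
(no output)
```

View pics/a.png

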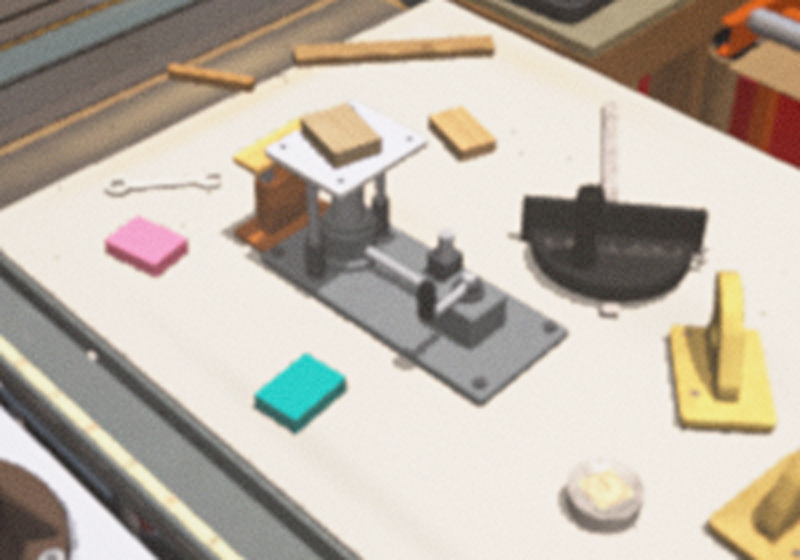

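View pics/b.png

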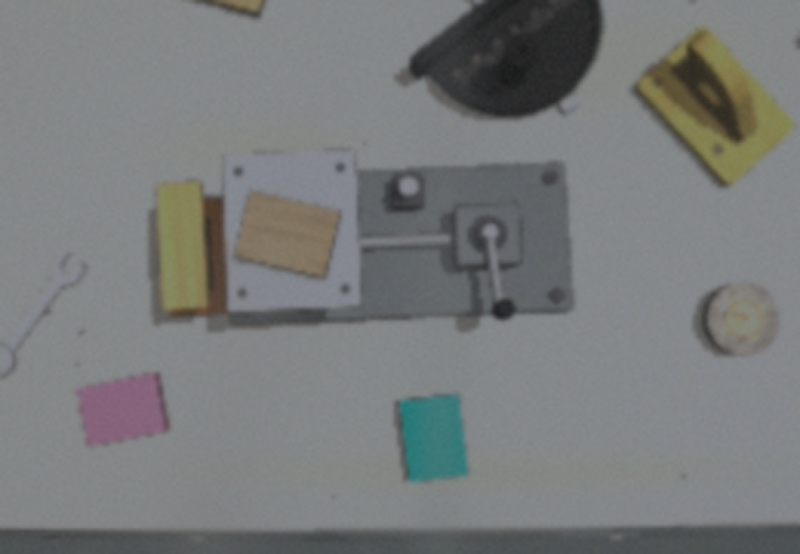

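Top crop: the lift lies along y. Its spindle is at top-image pixel (359,195) and the black pin at (363.5,220). The wooden block on the white deck is at (294,198), and the yellow rest beyond it at (258,200). The candidates shaped like the block are pink (241,252), turquoise (342,263) and wood on the platform. The wooden one fits the description, and it isn't to be touched. Next I triangulate.

```bash
cat >> h.py <<'E'
def tri(*obs):
    A=np.zeros((3,3));b=np.zeros(3);L=[]
    for C,u,v in obs:
        p,d=ray(C,u,v);d=d/np.linalg.norm(d);P=np.eye(3)-np.outer(d,d);A+=P;b+=P@p;L.append((p,P))
    X=np.linalg.solve(A,b);return X,[np.linalg.norm(P@(X-p)) for p,P in L]
E
python3 - <<'E'
from h import *
S,T=cam("scene"),cam("top")
a=lambda u,v:(S,180+(u-.83)*300/800,120+(v-.83)*210/560)
b=lambda u,v:(T,200+(u-1)*260/800,120+(v-1)*180/554)
for n,x,y in(("deck xmin ymax",(268,146),(229,308)),("deck xmin ymin",(343,189),(359,303)),("deck xmax ymin",(426,141),(355,152)),
 ("rest xmin ymax",(233,160),(162,313)),("rest xmin ymin",(257,172),(207,311)),("pintop",(429,285),(503,308)),("hub",(466,284),(490,232))):
    X,e=tri(a(*x),b(*y)); print(n,X.round(4),np.round(e,4))
print("pin top@.118",onz(T,*b(503,308)[1:],.118), "hub@.085",onz(T,*b(490,232)[1:],.085))
c=np.array([onz(T,*b(*q)[1:],.16) for q in((223,157),(355,152),(359,303),(229,308))]);print(c.round(3),c.mean(0))
c=np.array([onz(T,*b(*q)[1:],0.012) for q in((567,163),(572,308))]);print("base end",c.round(3))
for z in(.095,.11,.13): print(z,np.array([onz(T,*b(*q)[1:],z) for q in((157,183),(203,181),(207,311),(162,313))]).round(3).tolist())
E
```

```text
deck xmin ymax [0.4762 0.0972 0.1608] [0.001 0.001]
deck xmin ymin [ 0.4806 -0.0093  0.1604] [0.0021 0.0021]
deck xmax ymin [ 0.604  -0.0053  0.1556] [0.0001 0.0001]
rest xmin ymax [0.4754 0.1599 0.1116] [0.0019 0.0019]
rest xmin ymin [0.4766 0.1208 0.1154] [0.0018 0.0018]
pintop [ 0.478  -0.1308  0.1129] [0.002 0.002]
hub [ 0.5452 -0.1225  0.0686] [0.0012 0.0012]
pin top@.118 [ 0.47618805 -0.1289176   0.118     ] hub@.085 [ 0.54437838 -0.12188636  0.085     ]
[[ 0.6    0.104  0.16 ]
 [ 0.603 -0.005  0.16 ]
 [ 0.479 -0.008  0.16 ]
 [ 0.476  0.098  0.16 ]] [0.53939315 0.04703264 0.16      ]
base end [[ 0.617 -0.202  0.012]
 [ 0.481 -0.204  0.012]]
0.095 [[0.589, 0.17, 0.095], [0.59, 0.129, 0.095], [0.476, 0.125, 0.095], [0.475, 0.164, 0.095]]
0.11 [[0.586, 0.167, 0.11], [0.588, 0.127, 0.11], [0.475, 0.123, 0.11], [0.474, 0.161, 0.11]]
0.13 [[0.583, 0.163, 0.13], [0.585, 0.124, 0.13], [0.475, 0.12, 0.13], [0.473, 0.158, 0.13]]
```

Run:
```python
from h import *
r=R.from_rotvec(observe()["ee_rot"]); p=np.array([.141,.609,.244])
y0=r.apply([0,1,0]);h=np.degrees(np.arctan2(y0[1],y0[0]));print(h,r.apply([0,0,1]))
g=np.array([.476,-.128,.20]); d=(g-p)/6; yaw=(-88.3-h)/6
print("twist z",-yaw/360)
for i in range(6):
    print((r.inv().apply(d)/.15).round(3)); r=R.from_euler("z",yaw,degrees=True)*r
```

```text
77.00303690801239 [ 2.86026705e-05 -3.96031905e-05 -9.99999999e-01]
twist z 0.07652918375370944
[-0.547 -0.714  0.049]
[-0.815 -0.38   0.049]
[-0.899  0.04   0.049]
[-0.778  0.451  0.049]
[-0.481  0.76   0.049]
[-0.075  0.896  0.049]
```

Call:
jog_arm([
  {"offset": [-0.547,-0.714,0.049],"twist": [0,0,0.0765],"fingers": 0},
  {"offset": [-0.547,-0.714,0.049],"twist": [0,0,0.0765],"fingers": 0},
  {"offset": [-0.547,-0.714,0.049],"twist": [0,0,0.0765],"fingers": 0},
])

```text
clock: 1.27
position: [0.1989, 0.482, 0.2364]
ee_rot: [1.102, 2.941, -0.002]
force: [-0.6, 0.8, 0.6]
width: 0.727
gripper_force: 0.0
```

Call:
jog_arm([
  {"offset": [-0.815,-0.38,0.049],"twist": [0,0,0.0765],"fingers": 0},
  {"offset": [-0.815,-0.38,0.049],"twist": [0,0,0.0765],"fingers": 0},
  {"offset": [-0.815,-0.38,0.049],"twist": [0,0,0.0765],"fingers": 0},
])

```text
clock: 1.65
position: [0.2539, 0.3594, 0.229]
ee_rot: [1.771, 2.594, -0.001]
force: [-0.1, 1.5, -0.2]
width: 0.499
gripper_force: 0.0
```

Call:
jog_arm([
  {"offset": [-0.899,0.04,0.049],"twist": [0,0,0.0765],"fingers": 0},
  {"offset": [-0.899,0.04,0.049],"twist": [0,0,0.0765],"fingers": 0},
  {"offset": [-0.899,0.04,0.049],"twist": [0,0,0.0765],"fingers": 0},
])

```text
clock: 2.02
position: [0.3092, 0.2369, 0.2217]
ee_rot: [-2.338, -2.098, 0.0]
force: [-0.5, 0.2, 0.3]
width: 0.502
gripper_force: 0.0
```

Call:
jog_arm([
  {"offset": [-0.778,0.451,0.049],"twist": [0,0,0.0765],"fingers": 0},
  {"offset": [-0.778,0.451,0.049],"twist": [0,0,0.0765],"fingers": 0},
  {"offset": [-0.778,0.451,0.049],"twist": [0,0,0.0765],"fingers": 0},
])

```text
clock: 2.4
position: [0.3651, 0.1143, 0.2145]
ee_rot: [2.771, 1.48, 0.001]
force: [-0.0, 1.2, -0.4]
width: 0.499
gripper_force: 0.0
```

Call:
jog_arm([
  {"offset": [-0.481,0.76,0.049],"twist": [0,0,0.0765],"fingers": 0},
  {"offset": [-0.481,0.76,0.049],"twist": [0,0,0.0765],"fingers": 0},
  {"offset": [-0.481,0.76,0.049],"twist": [0,0,0.0765],"fingers": 0},
])

```text
clock: 2.78
position: [0.4213, -0.0089, 0.2074]
ee_rot: [3.042, 0.778, 0.002]
force: [-0.1, 1.4, -0.5]
width: 0.501
gripper_force: 0.0
```

Call:
jog_arm([
  {"offset": [-0.075,0.896,0.049],"twist": [0,0,0.0765],"fingers": -0.2},
  {"offset": [-0.075,0.896,0.049],"twist": [0,0,0.0765],"fingers": -0.2},
  {"offset": [-0.075,0.896,0.049],"twist": [0,0,0.0765],"fingers": -0.2},
  {"offset": [-0.075,0.896,0.049],"twist": [0,0,0.0765],"fingers": -0.2},
  {"offset": [-0.075,0.896,0.049],"twist": [0,0,0.0765],"fingers": -0.2},
])

```text
clock: 3.4
position: [0.4757, -0.1266, 0.1995]
ee_rot: [-3.14, -0.054, 0.001]
force: [-0.4, 0.4, -0.2]
width: 0.395
gripper_force: 0.0
```

Run:
```python
from h import *
C=cam("wrist"); print(calibration("wrist")); im=get_image("wrist"); save(im,"w1")
for t,z in(("valve_axis",.095),("valve_pin",.097),("deck_top",.16),("rest_top",.113)):
    for r in landmark_of(t,"wrist")[:2]:
        u,v=r["at"][1]*640,r["at"][0]*400
        print(t,round(r["conf"],2),round(u),round(v),onz(C,u,v,z).round(4))
for X in((.476,-.128,.118),(.545,-.123,.085),(.47,-.20,.012)): print(X,proj(C,X))
```

```text
{'fov_y': 71.27573493364365, 'cx': 318.46483918581134, 'cy': 201.3617873382827, 'k1': -0.025892085186900008, 'position': array([ 0.55035438, -0.12496286,  0.34081779]), 'attitude': array([ 2.10538305, -2.03380386, -0.28700081])}
valve_axis 0.56 317 128 [ 0.5446 -0.1234  0.095 ]
valve_axis 0.52 503 194 [ 0.4931 -0.297   0.095 ]
valve_pin 0.75 325 206 [ 0.4764 -0.1337  0.097 ]
deck_top 0.44 320 128 [ 0.5462 -0.1261  0.16  ]
(0.476, -0.128, 0.118) [319.22089933 213.2826398 ]
(0.545, -0.123, 0.085) [316.26045851 127.59331145]
(0.47, -0.2, 0.012) [378.04678473 192.26694952]
```

View pics/w1.png

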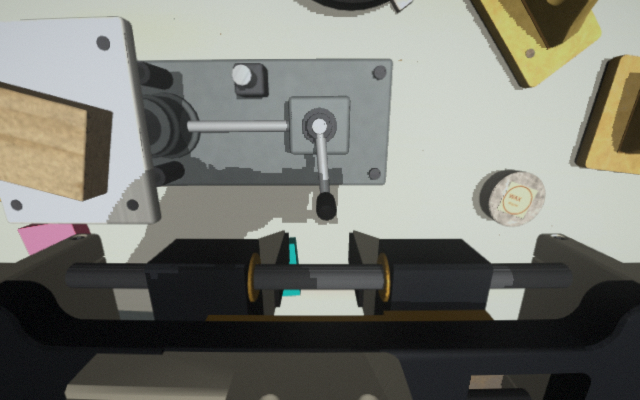

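Run:
```python
from h import *
C=cam("wrist"); o=lambda u,v,z:onz(C,u,v,z).round(4)
print("base",o(392,60,.012),o(387,184,.012),o(180,60,.012)); print("pintop",o(325,213,.118),"hub",o(319,126,.095),o(319,126,.085))
print("deckedge",o(125,18,.16),o(158,222,.16),"bolts",o(103,43,.16),o(132,205,.16),o(16,205,.16),"basebolts",o(379,73,.012),o(374,174,.012))
```

```text
base [ 0.6176 -0.2023  0.012 ] [ 0.4809 -0.2102  0.012 ] [0.6108 0.0272 0.012 ]
pintop [ 0.4766 -0.1331  0.118 ] hub [ 0.5469 -0.1257  0.095 ] [ 0.5468 -0.1257  0.085 ]
deckedge [ 0.6057 -0.011   0.16  ] [ 0.48   -0.0157  0.16  ] bolts [0.5922 0.0042 0.16  ] [0.4918 0.0009 0.16  ] [0.489 0.085 0.16 ] basebolts [ 0.6041 -0.1894  0.012 ] [ 0.4925 -0.1934  0.012 ]
```

The wrist view shows the hub at (319,126), the pin at (325,213) between the open fingers' columns, and the deck with the block on the left. The pin is at about (0.476,-0.132), so I go down astride it.

Call:
jog_arm([
  {"offset": [0.007,0.033,0.3],"fingers": -0.2,"twist": [0,0,0]},
  {"offset": [0.007,0.033,0.5],"fingers": -0.2,"twist": [0,0,0]},
  {"offset": [0.007,0.033,0.657],"fingers": -0.2,"twist": [0,0,0]},
  {"offset": [0.007,0.033,0.657],"fingers": -0.2,"twist": [0,0,0]},
  {"offset": [0.007,0.033,0.657],"fingers": -0.4,"twist": [0,0,0]},
  {"offset": [0.007,0.033,0.657],"fingers": -0.46,"twist": [0,0,0]},
  {"offset": [0.007,0.033,0.657],"fingers": -0.46,"twist": [0,0,0]},
], newtons=15)

```text
clock: 4.53
position: [0.4777, -0.1325, 0.1018]
ee_rot: [-3.141, -0.049, -0.002]
force: [0.8, 0.3, 0.4]
width: 0.266
gripper_force: 0.0
```

Run:
```python
from h import *
o=observe();print(o["position"],o["ee_rot"],o["force"],o["width"],o["gripper_force"],o["joints"].round(2))
im=get_image("wrist"); save(im,"w2");
```

```text
[ 0.47773196 -0.1325267   0.10177239] [-3.14112832e+00 -4.88729482e-02 -2.16230682e-03] [0.84264607 0.26202814 0.4283276 ] 0.2659963801214051 0.0 [-0.4   0.5   0.77  2.09 -0.51  0.75 -0.84]
```

View pics/w2.png

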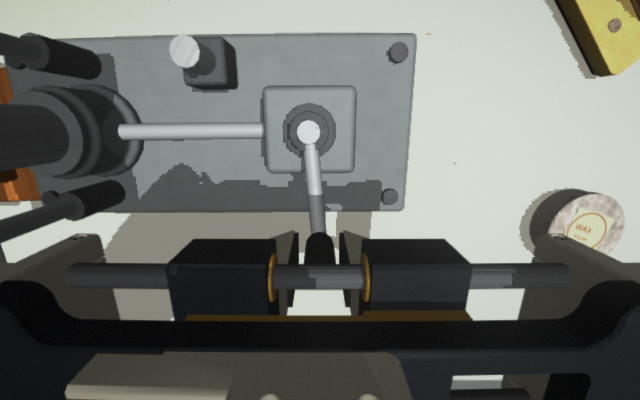

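The pin is centred between the pads at (319,245). Closing the fingers lightly.

Call:
jog_arm([
  {"offset": [0,0,0],"twist": [0,0,0],"fingers": -0.7},
  {"offset": [0,0,0],"twist": [0,0,0],"fingers": -0.7},
  {"offset": [0,0,0],"twist": [0,0,0],"fingers": -0.7},
], newtons=15)

```text
clock: 4.95
position: [0.4773, -0.1328, 0.1012]
ee_rot: [3.141, 0.048, 0.0]
force: [-0.5, -0.7, 0.9]
width: 0.191
gripper_force: 15.0
```

Run:
```python
from h import *
o=observe();print(o["position"],o["force"],o["width"],o["gripper_force"])
# arc rows: offsets in tool axes for rotating about A by dphi
r=R.from_rotvec(o["ee_rot"]);p=o["position"];A=np.array([.546,-.126,p[2]])
print("r",np.linalg.norm(p-A))
```

```text
[ 0.47730838 -0.13279209  0.10116788] [-0.47869414 -0.73367592  0.93694484] 0.19123802369808823 15.000143573986406
r 0.06902659419657738
```

Call:
jog_arm([
  {"offset": [0.0021,0.023,0],"twist": [0,0,-0.008],"fingers": -0.7},
  {"offset": [0.0054,0.046,0],"twist": [0,0,-0.016],"fingers": -0.7},
  {"offset": [0.0099,0.0687,0],"twist": [0,0,-0.0239],"fingers": -0.7},
  {"offset": [0.0154,0.0912,0],"twist": [0,0,-0.0318],"fingers": -0.7},
])

```text
clock: 5.45
position: [0.48, -0.1454, 0.101]
ee_rot: [-3.119, -0.364, 0.0]
force: [-0.3, 2.8, 2.1]
width: 0.19
gripper_force: 15.0
```

```bash
cat >> h.py <<'E'
def st():
    o=observe();r=R.from_rotvec(o["ee_rot"]);y=r.apply([0,1,0]);p=o["position"]
    d=np.array([.546,-.126])-p[:2]; phi=np.arctan2(d[1],d[0])
    t=np.array([np.sin(phi),-np.cos(phi)])
    f=o["force"]
    print("t",round(o["clock"],2),"p",p.round(4),"head",round(np.degrees(np.arctan2(y[1],y[0])),1),"phi",round(phi,3),"R",round(np.linalg.norm(d),4),"Ftan",round(f[:2]@t,1),"Frad",round(f[:2]@d/np.linalg.norm(d),1),"Fz",round(f[2],1),"w",round(o["width"],3),round(o["gripper_force"],1))
E
python3 - <<'E'
from h import *
st(); im=get_image("scene"); save(im,"s_base")
cv2.imwrite("pics/c.png",cv2.resize(im[120:330,180:480,::-1],(800,560),interpolation=cv2.INTER_CUBIC))
E
```

```text
t 5.45 p [ 0.48   -0.1454  0.101 ] head -76.7 phi 0.286 R 0.0688 Ftan -2.8 Frad 0.5 Fz 2.1 w 0.19 15.0
```

View pics/c.png

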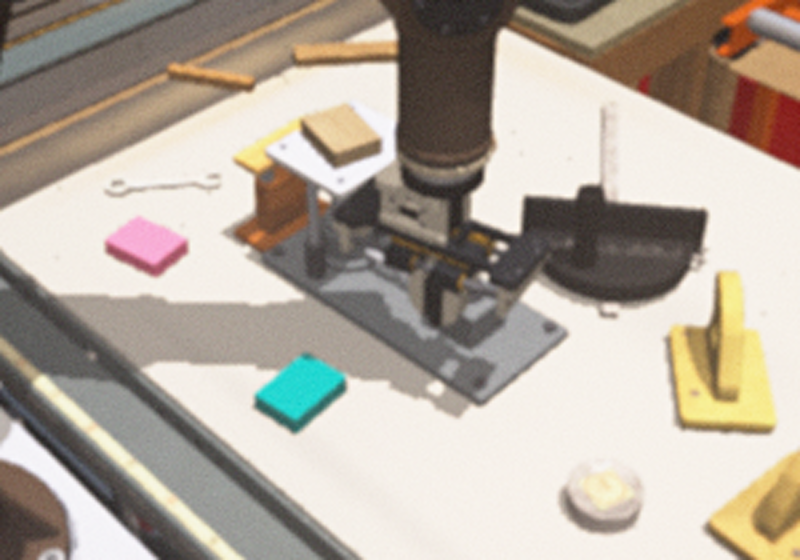

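Call:
jog_arm([
  {"offset": [0.0021,0.023,0],"twist": [0,0,-0.008],"fingers": -0.7},
  {"offset": [0.0054,0.046,0],"twist": [0,0,-0.016],"fingers": -0.7},
  {"offset": [0.0099,0.0687,0],"twist": [0,0,-0.0239],"fingers": -0.7},
  {"offset": [0.0154,0.0912,0],"twist": [0,0,-0.0318],"fingers": -0.7},
])

```text
clock: 6.0
position: [0.4853, -0.1581, 0.101]
ee_rot: [-3.067, -0.672, 0.0]
force: [-0.0, 3.6, 1.6]
width: 0.189
gripper_force: 15.0
```

```bash
cat >> h.py <<'E'
def sink():
    """sink of the block/deck in mm from the scene camera, by subpixel template match"""
    C=cam("scene");b=cv2.imread("pics/s_base.png").astype(np.float32)
    X=np.array([.535,.045,.182]);u0=proj(C,X)
    t=observe()["clock"];im=get_image("scene")[:,:,::-1].astype(np.float32)
    x0,x1,y0,y1=292,324,156,182
    T=b[y0:y1,x0:x1]; W=im[y0-5:y1+35,x0-10:x1+10]
    m=cv2.matchTemplate(np.ascontiguousarray(W),np.ascontiguousarray(T),cv2.TM_CCOEFF_NORMED)
    _,q,_,(i,j)=cv2.minMaxLoc(m)
    dy=0.
    if 0<j<m.shape[0]-1:
        a,c,e=m[j-1,i],m[j,i],m[j+1,i]; dy=(a-e)/(2*(a-2*c+e))
    v=j+dy-5
    s=np.interp(v,[proj(C,X-[0,0,k/1000])[1]-u0[1] for k in range(-8,90)],range(-8,90))
    print("t",round(t,2),"dv",round(v,2),"du",i-10,"q",round(q,3),"SINK mm",round(s,2)); return t,s
E
python3 - <<'E'
from h import *
st(); sink(); sink()
E
```

```text
t 6.0 p [ 0.4853 -0.1581  0.101 ] head -65.3 phi 0.487 R 0.0686 Ftan -3.2 Frad 1.7 Fz 1.6 w 0.189 15.0
t 6.0 dv 0.01 du 0 q 0.998 SINK mm 0.04
t 6.05 dv 0.01 du 0 q 0.998 SINK mm 0.03
```

Call:
jog_arm([
  {"offset": [0.0021,0.023,0],"twist": [0,0,-0.008],"fingers": -0.7},
  {"offset": [0.0054,0.046,0],"twist": [0,0,-0.016],"fingers": -0.7},
  {"offset": [0.0054,0.046,0],"twist": [0,0,-0.016],"fingers": -0.7},
  {"offset": [0.0054,0.046,0],"twist": [0,0,-0.016],"fingers": -0.7},
])

```text
clock: 6.6
position: [0.4891, -0.1642, 0.101]
ee_rot: [-3.031, -0.822, -0.0]
force: [2.2, 4.4, 0.1]
width: 0.191
gripper_force: 15.0
```

Run:
```python
from h import *
st(); sink(); sink()
```

```text
t 6.6 p [ 0.4891 -0.1642  0.101 ] head -59.7 phi 0.591 R 0.0685 Ftan -2.4 Frad 4.3 Fz 0.1 w 0.191 15.0
t 6.6 dv 0.02 du 0 q 0.998 SINK mm 0.05
t 6.65 dv 0.01 du 0 q 0.998 SINK mm 0.04
```

Call:
jog_arm([
  {"offset": [0.0021,0.023,0],"twist": [0,0,-0.008],"fingers": -0.7},
  {"offset": [0.0054,0.046,0],"twist": [0,0,-0.016],"fingers": -0.7},
  {"offset": [0.0054,0.046,0],"twist": [0,0,-0.016],"fingers": -0.7},
])

```text
clock: 7.08
position: [0.4934, -0.1698, 0.101]
ee_rot: [-2.986, -0.975, -0.001]
force: [1.8, 5.8, 0.4]
width: 0.189
gripper_force: 15.0
```

Run:
```python
from h import *
st(); sink(); sink()
```

```text
t 7.08 p [ 0.4934 -0.1698  0.101 ] head -53.8 phi 0.694 R 0.0685 Ftan -3.3 Frad 5.1 Fz 0.4 w 0.189 15.0
t 7.08 dv 0.02 du 0 q 0.997 SINK mm 0.06
t 7.12 dv 0.01 du 0 q 0.998 SINK mm 0.03
```

Call:
jog_arm([
  {"offset": [0.0021,0.023,0],"twist": [0,0,-0.008],"fingers": -0.7},
  {"offset": [0.0054,0.046,0],"twist": [0,0,-0.016],"fingers": -0.7},
  {"offset": [0.0054,0.046,0],"twist": [0,0,-0.016],"fingers": -0.7},
])

```text
clock: 7.55
position: [0.498, -0.1748, 0.1009]
ee_rot: [-2.933, -1.124, -0.0]
force: [2.5, 5.7, 0.3]
width: 0.194
gripper_force: 15.0
```

Run:
```python
from h import *
st(); sink(); sink()
```

```text
t 7.55 p [ 0.498  -0.1748  0.1009] head -48.1 phi 0.793 R 0.0684 Ftan -2.2 Frad 5.8 Fz 0.3 w 0.194 15.0
t 7.55 dv 0.2 du 0 q 0.992 SINK mm 0.64
t 7.6 dv 0.24 du 0 q 0.99 SINK mm 0.79
```

Call:
jog_arm([
  {"offset": [0.0012,0.0138,0],"twist": [0,0,-0.0048],"fingers": -0.7},
  {"offset": [0.0012,0.0138,0],"twist": [0,0,-0.0048],"fingers": -0.7},
  {"offset": [0.0012,0.0138,0],"twist": [0,0,-0.0048],"fingers": -0.7},
])

```text
clock: 8.02
position: [0.4993, -0.176, 0.1009]
ee_rot: [-2.916, -1.167, 0.0]
force: [1.8, 5.6, 0.8]
width: 0.19
gripper_force: 15.0
```

Run:
```python
from h import *
st(); [sink() for _ in range(4)]
```

```text
t 8.03 p [ 0.4993 -0.176   0.1009] head -46.4 phi 0.82 R 0.0684 Ftan -2.5 Frad 5.4 Fz 0.8 w 0.19 15.0
t 8.03 dv 1.17 du 0 q 0.992 SINK mm 3.83
t 8.07 dv 1.23 du 0 q 0.99 SINK mm 4.04
t 8.12 dv 1.39 du 0 q 0.982 SINK mm 4.55
t 8.18 dv 1.49 du 0 q 0.975 SINK mm 4.87
```

Call:
jog_arm([
  {"offset": [0,0,0],"twist": [0,0,0],"fingers": -0.7},
  {"offset": [0,0,0],"twist": [0,0,0],"fingers": -0.7},
  {"offset": [0,0,0],"twist": [0,0,0],"fingers": -0.7},
  {"offset": [0,0,0],"twist": [0,0,0],"fingers": -0.7},
  {"offset": [0,0,0],"twist": [0,0,0],"fingers": -0.7},
  {"offset": [0,0,0],"twist": [0,0,0],"fingers": -0.7},
  {"offset": [0,0,0],"twist": [0,0,0],"fingers": -0.7},
  {"offset": [0,0,0],"twist": [0,0,0],"fingers": -0.7},
  {"offset": [0,0,0],"twist": [0,0,0],"fingers": -0.7},
  {"offset": [0,0,0],"twist": [0,0,0],"fingers": -0.7},
  {"offset": [0,0,0],"twist": [0,0,0],"fingers": -0.7},
  {"offset": [0,0,0],"twist": [0,0,0],"fingers": -0.7},
  {"offset": [0,0,0],"twist": [0,0,0],"fingers": -0.7},
  {"offset": [0,0,0],"twist": [0,0,0],"fingers": -0.7},
  {"offset": [0,0,0],"twist": [0,0,0],"fingers": -0.7},
  {"offset": [0,0,0],"twist": [0,0,0],"fingers": -0.7},
])

```text
clock: 10.22
position: [0.4993, -0.176, 0.1009]
ee_rot: [-2.916, -1.167, 0.0]
force: [0.6, 6.3, 0.8]
width: 0.192
gripper_force: 15.0
```

Run:
```python
from h import *
st(); [sink() for _ in range(3)]
```

```text
t 10.22 p [ 0.4993 -0.176   0.1009] head -46.4 phi 0.82 R 0.0684 Ftan -3.8 Frad 5.0 Fz 0.8 w 0.192 15.0
t 10.22 dv 6.04 du 0 q 0.971 SINK mm 19.92
t 10.28 dv 6.16 du 0 q 0.968 SINK mm 20.32
t 10.32 dv 6.29 du 0 q 0.962 SINK mm 20.74
```

Call:
jog_arm([
  {"offset": [0,0,0],"twist": [0,0,0],"fingers": -0.7},
  {"offset": [0,0,0],"twist": [0,0,0],"fingers": -0.7},
  {"offset": [0,0,0],"twist": [0,0,0],"fingers": -0.7},
  {"offset": [0,0,0],"twist": [0,0,0],"fingers": -0.7},
  {"offset": [0,0,0],"twist": [0,0,0],"fingers": -0.7},
  {"offset": [0,0,0],"twist": [0,0,0],"fingers": -0.7},
  {"offset": [0,0,0],"twist": [0,0,0],"fingers": -0.7},
  {"offset": [0,0,0],"twist": [0,0,0],"fingers": -0.7},
  {"offset": [0,0,0],"twist": [0,0,0],"fingers": -0.7},
  {"offset": [0,0,0],"twist": [0,0,0],"fingers": -0.7},
  {"offset": [0,0,0],"twist": [0,0,0],"fingers": -0.7},
  {"offset": [0,0,0],"twist": [0,0,0],"fingers": -0.7},
  {"offset": [0,0,0],"twist": [0,0,0],"fingers": -0.7},
  {"offset": [0,0,0],"twist": [0,0,0],"fingers": -0.7},
  {"offset": [-0.001,-0.0231,0],"twist": [0,0,0.008],"fingers": -0.7},
  {"offset": [-0.0008,-0.0463,0],"twist": [0,0,0.0159],"fingers": -0.7},
  {"offset": [0.0005,-0.0694,0],"twist": [0,0,0.0239],"fingers": -0.7},
  {"offset": [0.003,-0.0924,0],"twist": [0,0,0.0318],"fingers": -0.7},
  {"offset": [0.003,-0.0924,0],"twist": [0,0,0.0318],"fingers": -0.7},
])

```text
clock: 12.75
position: [0.492, -0.168, 0.1016]
ee_rot: [3.015, 0.868, 0.004]
force: [5.7, -2.5, -3.7]
width: 0.19
gripper_force: 15.0
```

Run:
```python
from h import *
st(); [sink() for _ in range(2)]
S=get_image("scene");T=get_image("top");save(S,"s3");save(T,"t3")
a=cv2.resize(S[130:220,250:350],(800,600)[::1] and (660,594),interpolation=cv2.INTER_CUBIC)
cv2.imwrite("pics/d.png",a[:,:,::-1]); 
b=cv2.resize(T[150:250,240:340],(600,600),interpolation=cv2.INTER_CUBIC)
cv2.imwrite("pics/e.png",b[:,:,::-1])
```

```text
t 12.75 p [ 0.492  -0.168   0.1016] head -57.9 phi 0.661 R 0.0684 Ftan 5.5 Frad 3.0 Fz -3.7 w 0.19 15.0
t 12.75 dv 10.68 du 0 q 0.906 SINK mm 35.45
t 12.8 dv 10.68 du 0 q 0.906 SINK mm 35.47
```

View pics/d.png

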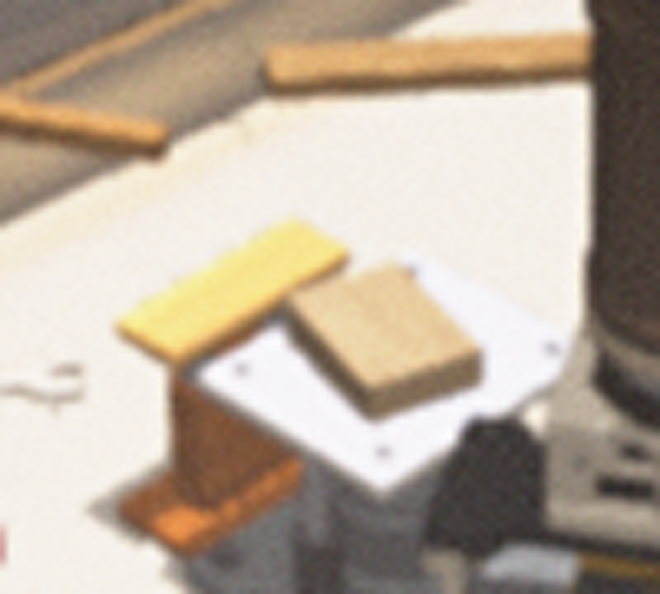

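View pics/e.png

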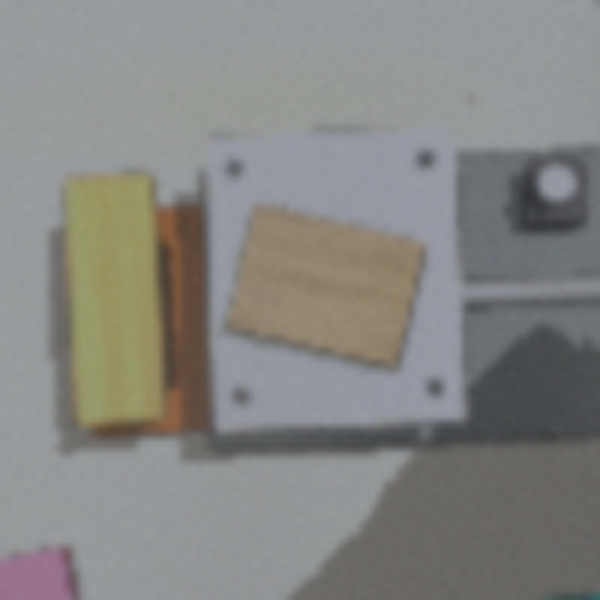

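Both crops show the rest's top and the deck clearly. The deck has stopped at 35.5 mm of sink, with the block still on it. Next I fit both rectangles for their heights.

```bash
cat > fit.py <<'E'
from h import *
from scipy.optimize import least_squares
S,T=cam("scene"),cam("top")
def fit(sc,tc,L,W,x0):
    # corner order: xmin ymax, xmax ymax, xmax ymin, xmin ymin ; None = unseen
    k=np.array([[-1,1],[1,1],[1,-1],[-1,-1]])*[L/2,W/2]
    def res(p):
        c,s=np.cos(p[3]),np.sin(p[3]); P=[[p[0]+c*a-s*b,p[1]+s*a+c*b,p[2]] for a,b in k]; o=[]
        for X,a,b in zip(P,sc,tc):
            if a: o+=list(proj(S,X)-[250+(a[0]+.5)/6.6-.5,130+(a[1]+.5)/6.6-.5])
            if b: o+=list(proj(T,X)-[240+(b[0]+.5)/6-.5,150+(b[1]+.5)/6-.5])
        return o
    r=least_squares(res,x0,loss="soft_l1");print(r.x.round(4),np.round(res(r.x),1).tolist())
E
python3 - <<'E'
from fit import *
fit([(117,325),(295,217),(350,253),(175,364)],[(78,424),(66,175),(154,173),(164,418)],.11,.04,[.53,.145,.11,.03])
fit([(195,375),None,None,(382,492)],[(213,430),(208,137),(458,135),(466,418)],.13,.11,[.54,.045,.12,.03])
E
```

```text
[0.5328 0.1439 0.1136 0.0566] [-0.8, -0.0, -0.3, 0.0, -0.5, 0.5, -0.2, 0.1, 0.8, 0.1, 0.1, -0.6, 0.0, -0.4, 0.5, 0.1]
[0.5397 0.0465 0.119  0.0263] [0.1, 0.4, 0.1, 0.1, -0.1, -0.3, -0.0, -1.5, -0.6, -0.2, 0.2, 0.8]
```

Tracking gives the deck at about 124.5 mm and the fit gives the rest at about 113.6 mm. The corner picks are good only to a few mm, so I release the pin and take two closer wrist views of the rest and deck. The valve stays below its opening angle meanwhile.

Call:
jog_arm([
  {"offset": [0,0,0],"twist": [0,0,0],"fingers": -0.4},
  {"offset": [0,0,0],"twist": [0,0,0],"fingers": -0.4},
  {"offset": [0,0,0],"twist": [0,0,0],"fingers": -0.4},
  {"offset": [0,0,-0.3],"twist": [0,0,0],"fingers": -0.4},
  {"offset": [0,0,-0.6],"twist": [0,0,0],"fingers": -0.4},
  {"offset": [0,0,-1],"twist": [0,0,0],"fingers": -0.4},
  {"offset": [0,0,-1],"twist": [0,0,0],"fingers": -0.4},
])

```text
clock: 13.82
position: [0.492, -0.1678, 0.255]
ee_rot: [3.016, 0.87, 0.01]
force: [0.1, -0.1, -0.2]
width: 0.303
gripper_force: 0.0
```

Call:
jog_arm([
  {"offset": [0.68,-0.64,0],"twist": [0,0,0],"fingers": -0.4},
  {"offset": [0.68,-0.64,0],"twist": [0,0,0],"fingers": -0.4},
  {"offset": [0.68,-0.64,0],"twist": [0,0,0],"fingers": -0.4},
  {"offset": [0.68,-0.64,0],"twist": [0,0,0],"fingers": -0.4},
  {"offset": [0.68,-0.64,0],"twist": [0,0,0],"fingers": -0.4},
])

```text
clock: 14.45
position: [0.5246, -0.033, 0.2508]
ee_rot: [3.019, 0.868, -0.001]
force: [0.3, -0.2, 0.5]
width: 0.303
gripper_force: 0.0
```

Run:
```python
from h import *
import pickle
st(); C=cam("wrist"); im=get_image("wrist"); save(im,"v2"); pickle.dump(C,open("v2.pkl","wb"))
```

```text
t 14.45 p [ 0.5246 -0.033   0.2508] head -57.9 phi -1.345 R 0.0954 Ftan -0.2 Frad 0.3 Fz 0.5 w 0.303 0.0
```

Call:
jog_arm([
  {"offset": [0,-1,0],"twist": [0,0,0],"fingers": -0.4},
  {"offset": [0,-1,0],"twist": [0,0,0],"fingers": -0.4},
  {"offset": [0,-1,0],"twist": [0,0,0],"fingers": -0.4},
  {"offset": [0,-1,0],"twist": [0,0,0],"fingers": -0.4},
  {"offset": [0,-1,0],"twist": [0,0,0],"fingers": -0.4},
])

```text
clock: 15.12
position: [0.4458, 0.0942, 0.2513]
ee_rot: [3.019, 0.868, 0.001]
force: [-0.5, -0.3, -0.4]
width: 0.296
gripper_force: 0.0
```

Run:
```python
from h import *
import pickle
st(); C=cam("wrist"); im=get_image("wrist"); save(im,"v1"); pickle.dump(C,open("v1.pkl","wb"))
a=cv2.imread("pics/v1.png")[:260];b=cv2.imread("pics/v2.png")[:260]
cv2.imwrite("pics/v.png",np.vstack([a,b]))
```

```text
t 15.12 p [0.4458 0.0942 0.2513] head -57.9 phi -1.144 R 0.242 Ftan 0.6 Frad 0.0 Fz -0.4 w 0.296 0.0
```

View pics/v.png

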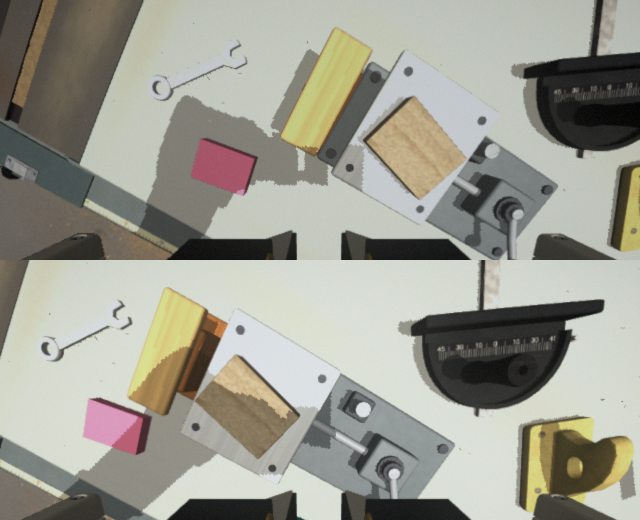

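View 1 shows the rest's corners at (336,27), (373,45), (317,155) and (281,139). View 2 shows them at (167,28), (208,48), (165,154) and (128,138). The deck is fully visible in both. Refining to subpixel and fitting.

```bash
cat > fit2.py <<'E'
from h import *
import pickle
from scipy.optimize import least_squares
Q=[]
for n in("v1","v2"): Q.append((pickle.load(open(n+".pkl","rb")),cv2.cvtColor(cv2.imread(f"pics/{n}.png"),cv2.COLOR_BGR2GRAY)))
def sub(g,p):
    return cv2.cornerSubPix(g,np.array(p,np.float32)[:,None],(4,4),(-1,-1),(3,30,.01))[:,0]
def fit(p1,p2,L,W,x0,refine=True,free=False):
    ob=[np.array(p,float) for p in(p1,p2)]
    if refine: ob=[sub(Q[i][1],p) for i,p in enumerate((p1,p2))]; print("moved",[np.linalg.norm(ob[i]-np.array((p1,p2)[i]),axis=1).round(1).tolist() for i in(0,1)])
    k=np.array([[-1,1],[1,1],[1,-1],[-1,-1]])/2
    def res(p):
        c,s=np.cos(p[3]),np.sin(p[3]); l,w=(p[4],p[5]) if free else (L,W)
        P=[[p[0]+c*a*l-s*b*w,p[1]+s*a*l+c*b*w,p[2]] for a,b in k]
        return np.ravel([proj(Q[i][0],X)-o for i in(0,1) for X,o in zip(P,ob[i])])
    r=least_squares(res,list(x0)+([L,W] if free else []),loss="soft_l1");print(r.x.round(4),"rms",np.sqrt(np.mean(res(r.x)**2)).round(2))
    for a,b in zip(*ob): print("   tri z",tri((Q[0][0],*a),(Q[1][0],*b))[0].round(4))
E
python3 - <<'E'
from fit2 import *
R1=[(281,139),(336,27),(373,45),(317,155)];R2=[(128,138),(167,28),(208,48),(165,154)]
D1=[(333,173),(405,50),(497,109),(422,224)];D2=[(180,173),(236,49),(340,113),(279,223)]
for rf in(True,False):
  fit(R1,R2,.11,.04,[.53,.145,.11,.03],rf); fit(D1,D2,.13,.11,[.54,.045,.12,.03],rf)
fit([(347,167),(408,71),(482,120),(417,210)],[(193,167),(240,69),(324,119),(272,208)],.105,.085,[.54,.045,.12,.03],False,True)
E
```

```text
Traceback (most recent call last):
  File "fit2.py", line 10, in fit
    if refine: ob=[sub(Q[i][1],p) for i,p in enumerate((p1,p2))]; print("moved",[np.linalg.norm(ob[i]-np.array((p1,p2)[i]),axis=1).round(1).tolist() for i in(0,1)])
                   ~~~^^^^^^^^^^^
  File "fit2.py", line 7, in sub
    return cv2.cornerSubPix(g,np.array(p,np.float32)[:,None],(4,4),(-1,-1),(3,30,.01))[:,0]
           ~~~~~~~~~~~~~~~~^^^^^^^^^^^^^^^^^^^^^^^^^^^^^^^^^^^^^^^^^^^^^^^^^^^^^^^^^^^
cv2.error: OpenCV(4.12.0) :-1: error: (-5:Bad argument) in function 'cornerSubPix'
> Overload resolution failed:
>  - Layout of the output array corners is incompatible with cv::Mat
>  - Expected Ptr<cv::UMat> for argument 'corners'
```

```bash
sed -i 's/np.array(p,np.float32)\[:,None\]/np.array(p,np.float32).reshape(-1,1,2).copy()/' fit2.py
python3 - <<'E'
from fit2 import *
R1=[(281,139),(336,27),(373,45),(317,155)];R2=[(128,138),(167,28),(208,48),(165,154)]
D1=[(333,173),(405,50),(497,109),(422,224)];D2=[(180,173),(236,49),(340,113),(279,223)]
for rf in(True,False):
  fit(R1,R2,.11,.04,[.53,.145,.11,.03],rf); fit(D1,D2,.13,.11,[.54,.045,.12,.03],rf)
fit([(347,167),(408,71),(482,120),(417,210)],[(193,167),(240,69),(324,119),(272,208)],.105,.085,[.54,.045,.12,.03],False,True)
E
```

```text
moved [[0.0, 1.0, 0.0, 2.0], [1.1, 2.0, 3.0, 3.0]]
[0.5328 0.141  0.1156 0.0695] rms 1.58
   tri z [0.4769 0.1551 0.1183]
   tri z [0.5859 0.1634 0.1164]
   tri z [0.5896 0.126  0.1182]
   tri z [0.4805 0.1188 0.119 ]
moved [[0.0, 1.0, 2.9, 4.6], [1.3, 1.5, 0.5, 1.8]]
[0.5405 0.0445 0.1173 0.0437] rms 1.96
   tri z [0.4759 0.0952 0.123 ]
   tri z [0.6017 0.1009 0.1225]
   tri z [ 0.6066 -0.0069  0.1184]
   tri z [ 0.4832 -0.0109  0.1267]
[0.533  0.1401 0.1147 0.0721] rms 1.59
   tri z [0.4764 0.1551 0.1169]
   tri z [0.5853 0.1623 0.1165]
   tri z [0.5908 0.1258 0.1133]
   tri z [0.4818 0.1173 0.1176]
[0.5404 0.0438 0.1161 0.0481] rms 1.63
   tri z [0.4754 0.0949 0.1238]
   tri z [0.6019 0.1004 0.1202]
   tri z [ 0.6075 -0.0061  0.1169]
   tri z [ 0.4796 -0.0138  0.1191]
[0.5397 0.0447 0.1217 0.0266 0.1023 0.0859] rms 0.7
   tri z [0.4876 0.0866 0.1236]
   tri z [0.5889 0.0885 0.1232]
   tri z [0.5928 0.0025 0.1204]
   tri z [4.894e-01 2.000e-04 1.186e-01]
```

```bash
cat > edge.py <<'E'
from fit2 import *
def refine(im,P,w=4,it=2):
    """subpixel quad: max colour gradient across each side, robust line fit, intersect"""
    im=cv2.GaussianBlur(im.astype(np.float32),(0,0),.8);P=np.array(P,float)
    for _ in range(it):
        L=[]
        for i in range(4):
            a,b=P[i],P[(i+1)%4];d=(b-a)/np.linalg.norm(b-a);n=np.array([-d[1],d[0]]);s=np.arange(-w,w+.01,.25);pts=[]
            for t in np.linspace(.1,.9,40):
                q=a+(b-a)*t+s[:,None]*n
                v=cv2.remap(im,q[:,:1].astype(np.float32),q[:,1:].astype(np.float32),1)[:,0]
                g=np.linalg.norm(np.gradient(v,axis=0),axis=1)*np.exp(-(s/w)**2); k=g.argmax()
                if g[k]>1.2: pts.append(q[k])
            vx,vy,x,y=cv2.fitLine(np.array(pts,np.float32),cv2.DIST_HUBER,0,.01,.01).ravel(); L.append(np.cross([x,y,1],[x+vx,y+vy,1]))
        P=np.array([(lambda c:c[:2]/c[2])(np.cross(L[i-1],L[i])) for i in range(4)])
    return P
def planez(cams,quads,name):
    Z=np.array([tri(*[(c,*q[i]) for c,q in zip(cams,quads)])[0] for i in range(4)])
    print(name,"z",Z[:,2].round(4),"mean",Z[:,2].mean().round(4),"sides",np.linalg.norm(Z-np.roll(Z,-1,0),axis=1).round(3))
    return Z
E
python3 - <<'E'
from edge import *
R1=[(281,139),(336,27),(373,45),(317,155)];R2=[(128,138),(167,28),(208,48),(165,154)]
D1=[(333,173),(405,50),(497,109),(422,224)];D2=[(180,173),(236,49),(340,113),(279,223)]
I=[cv2.imread(f"pics/{n}.png") for n in("v1","v2")];cs=[q[0] for q in Q]
q=[refine(I[0],R1),refine(I[1],R2)];print(q[0].round(1).tolist(),q[1].round(1).tolist());planez(cs,q,"rest wrist")
e=[refine(I[0],D1),refine(I[1],D2)];print(e[0].round(1).tolist(),e[1].round(1).tolist());planez(cs,e,"deck wrist")
S,T=cam("scene"),cam("top")
s=lambda l:[(250+(a+.5)/6.6-.5,130+(b+.5)/6.6-.5) for a,b in l];t=lambda l:[(240+(a+.5)/6-.5,150+(b+.5)/6-.5) for a,b in l]
si,ti=cv2.imread("pics/s3.png"),cv2.imread("pics/t3.png")
Rs=refine(si,s([(117,325),(295,217),(350,253),(175,364)]),2);Rt=refine(ti,t([(78,424),(66,175),(154,173),(164,418)]),2)
Dt=refine(ti,t([(213,430),(208,137),(458,135),(466,418)]),2)
planez([S,T],[Rs,Rt],"rest scene/top")
for n,P in(("rest",Rt),("deck",Dt)):
    print(n,"top size px->z by long side", [round(float(np.linalg.norm(onz(T,*P[0],z)-onz(T,*P[1],z))),4) for z in(.1,.115,.13)])
for c,a,b,n in((cs[0],q[0],e[0],"v1"),(cs[1],q[1],e[1],"v2")):
    for lab,P,l in(("rest",a,(.11,.04)),("deck",b,(.13,.11))):
        for i in range(4): print(n,lab,i,l[i%2],[round(float(np.linalg.norm(onz(c,*P[i],z)-onz(c,*P[(i+1)%4],z))),4) for z in(.11,.12,.13)])
E
```

```text
[[280.2, 136.5], [334.0, 25.0], [372.9, 48.8], [313.8, 157.5]] [[125.2, 137.0], [164.6, 24.9], [205.3, 47.3], [162.6, 155.6]]
rest wrist z [0.1204 0.1165 0.1176 0.1169] mean 0.1178 sides [0.109 0.04  0.11  0.038]
[[329.9, 174.5], [405.1, 49.0], [500.1, 114.1], [421.9, 223.9]] [[179.5, 171.6], [234.4, 47.3], [340.9, 112.0], [275.0, 224.9]]
deck wrist z [0.1191 0.1227 0.122  0.1266] mean 0.1226 sides [0.129 0.109 0.127 0.108]
rest scene/top z [0.1123 0.1157 0.1162 0.109 ] mean 0.1133 sides [0.112 0.039 0.108 0.038]
rest top size px->z by long side [0.1123, 0.1107, 0.1092]
deck top size px->z by long side [0.1318, 0.1299, 0.1281]
v1 rest 0 0.11 [0.1113, 0.1073, 0.1034]
v1 rest 1 0.04 [0.0409, 0.0394, 0.038]
v1 rest 2 0.11 [0.1137, 0.1097, 0.1057]
v1 rest 3 0.04 [0.0391, 0.0377, 0.0363]
v1 deck 0 0.13 [0.1354, 0.1306, 0.1258]
v1 deck 1 0.11 [0.1136, 0.1095, 0.1055]
v1 deck 2 0.13 [0.132, 0.1274, 0.1227]
v1 deck 3 0.11 [0.1139, 0.1099, 0.1059]
v2 rest 0 0.11 [0.1129, 0.1089, 0.1049]
v2 rest 1 0.04 [0.0401, 0.0387, 0.0372]
v2 rest 2 0.11 [0.1128, 0.1088, 0.1048]
v2 rest 3 0.04 [0.0399, 0.0385, 0.0371]
v2 deck 0 0.13 [0.1326, 0.1279, 0.1232]
v2 deck 1 0.11 [0.1141, 0.11, 0.106]
v2 deck 2 0.13 [0.135, 0.1303, 0.1255]
v2 deck 3 0.11 [0.1122, 0.1082, 0.1042]
```

Run:
```python
from edge import *
S,T=cam("scene"),cam("top")
a=lambda l:[(180+(u-.83)*300/800,120+(v-.83)*210/560) for u,v in l];b=lambda l:[(200+(u-1)*260/800,120+(v-1)*180/554) for u,v in l]
s0,t0=cv2.imread("pics/scene0.png"),cv2.imread("pics/top0.png");V=[cv2.imread(f"pics/{n}.png") for n in("v1","v2")];cs=[q[0] for q in Q]
planez([S,T],[refine(s0,a([(268,146),(350,103),(426,141),(343,189)]),2),refine(t0,b([(229,308),(223,157),(355,152),(359,303)]),2)],"deck0 (.160)")
# turquoise order: arbitrary matching corners  left,top,right,bottom in scene
planez([S,T],[refine(s0,a([(256,393),(304,353),(346,376),(295,420)]),2),refine(t0,b([(406,481),(398,400),(459,394),(468,474)]),2)],"turq (.022)")
planez([S,T],[refine(s0,a([(106,242),(140,217),(188,243),(155,263)]),2),refine(t0,b([(88,445),(78,387),(157,374),(167,432)]),2)],"pink (.022)")
P1=[(191,181),(204,139),(257,157),(246,194)];P2=[(84,179),(90,139),(151,158),(140,193)]
p=[refine(V[0],P1,3),refine(V[1],P2,3)];print(p[0].round(1).tolist(),p[1].round(1).tolist());planez(cs,p,"pink wrist(.022)")
B1=[(347,167),(408,71),(482,120),(417,210)];B2=[(193,167),(240,69),(324,119),(272,208)]
def cen(im,P,r=6):
    g=cv2.GaussianBlur(cv2.cvtColor(im,6).astype(float),(0,0),.7);o=[]
    for u,v in P:
        w=g[v-r:v+r+1,u-r:u+r+1];d=np.clip(np.median(w)-15-w,0,None);y,x=np.mgrid[-r:r+1,-r:r+1];o.append((u+(d*x).sum()/d.sum(),v+(d*y).sum()/d.sum()))
    return np.array(o)
bb=[cen(V[0],B1),cen(V[1],B2)];print(bb[0].round(1).tolist(),bb[1].round(1).tolist());planez(cs,bb,"deck bolts wrist")
```

```text
deck0 (.160) z [0.1574 0.1556 0.1583 0.1559] mean 0.1568 sides [0.125 0.113 0.126 0.109]
turq (.022) z [0.0153 0.0181 0.0179 0.0191] mean 0.0176 sides [0.073 0.054 0.075 0.058]
pink (.022) z [0.0199 0.0181 0.0201 0.0224] mean 0.0201 sides [0.056 0.078 0.057 0.078]
[[190.1, 176.7], [200.0, 139.6], [258.0, 155.5], [244.8, 196.4]] [[82.5, 176.5], [88.2, 138.7], [150.8, 159.9], [142.3, 197.0]]
pink wrist(.022) z [0.022  0.0213 0.0079 0.0048] mean 0.014 sides [0.053 0.078 0.061 0.077]
[[349.3, 167.4], [408.1, 71.0], [481.6, 120.3], [419.6, 208.7]] [[195.2, 166.6], [239.9, 69.6], [321.7, 118.4], [271.9, 207.9]]
deck bolts wrist z [0.1236 0.1236 0.1237 0.1236] mean 0.1236 sides [0.1   0.084 0.1   0.084]
```

The deck bolts triangulate consistently to 123.6 mm. The scene/top pair reads 3 mm low (it puts the known 160 mm deck at 156.8). So the rest is at about 117 mm, leaving about 7 mm to sink. Going back to the pin.

Call:
jog_arm([
  {"offset": [0,1,0],"twist": [0,0,0],"fingers": -0.4},
  {"offset": [0,1,0],"twist": [0,0,0],"fingers": -0.4},
  {"offset": [0,1,0],"twist": [0,0,0],"fingers": -0.4},
])

```text
clock: 15.55
position: [0.5267, -0.0367, 0.2513]
ee_rot: [3.019, 0.861, 0.001]
force: [-0.4, 0.7, -0.4]
width: 0.301
gripper_force: 0.0
```

Call:
jog_arm([
  {"offset": [-0.68,0.64,0],"twist": [0,0,0],"fingers": -0.4},
  {"offset": [-0.68,0.64,0],"twist": [0,0,0],"fingers": -0.4},
  {"offset": [-0.68,0.64,0],"twist": [0,0,0],"fingers": -0.4},
  {"offset": [-0.68,0.64,0],"twist": [0,0,0],"fingers": -0.4},
  {"offset": [-0.68,0.64,0],"twist": [0,0,0],"fingers": -0.4},
])

```text
clock: 16.18
position: [0.4907, -0.1653, 0.2508]
ee_rot: [-3.017, -0.874, 0.0]
force: [0.9, 0.3, -0.9]
width: 0.301
gripper_force: 0.0
```

Run:
```python
from h import *
st(); C=cam("wrist"); get_image("wrist")
for r in landmark_of("valve_pin","wrist")[:2]:
    u,v=r["at"][1]*640,r["at"][0]*400; print(r["conf"],u,v,onz(C,u,v,.097).round(4))
```

```text
t 16.18 p [ 0.4907 -0.1653  0.2508] head -57.7 phi 0.618 R 0.0678 Ftan 0.2 Frad 0.9 Fz -0.9 w 0.301 0.0
0.64 323.904 195.6 [ 0.491  -0.1731  0.097 ]
```

Call:
jog_arm([
  {"offset": [0,0.027,0.3],"twist": [0,0,0],"fingers": -0.2},
  {"offset": [0,0.027,0.6],"twist": [0,0,0],"fingers": -0.2},
  {"offset": [0,0.027,0.85],"twist": [0,0,0],"fingers": -0.2},
  {"offset": [0,0.027,1],"twist": [0,0,0],"fingers": -0.2},
  {"offset": [0,0.027,1],"twist": [0,0,0],"fingers": -0.45},
  {"offset": [0,0.027,1],"twist": [0,0,0],"fingers": -0.7},
  {"offset": [0,0.027,1],"twist": [0,0,0],"fingers": -0.7},
  {"offset": [0,0.027,1],"twist": [0,0,0],"fingers": -0.7},
], newtons=15)

```text
clock: 17.27
position: [0.4931, -0.1699, 0.1019]
ee_rot: [3.018, 0.872, 0.003]
force: [1.5, 0.9, 0.6]
width: 0.195
gripper_force: 15.0
```

Run:
```python
from h import *
st(); sink()
```

```text
t 17.27 p [ 0.4931 -0.1699  0.1019] head -57.8 phi 0.692 R 0.0687 Ftan 0.3 Frad 1.8 Fz 0.6 w 0.195 15.0
t 17.27 dv 10.68 du 0 q 0.906 SINK mm 35.46
```

Call:
jog_arm([
  {"offset": [0.003,0.0276,0],"twist": [0,0,-0.0095],"fingers": -0.7},
  {"offset": [0.0071,0.0551,0],"twist": [0,0,-0.0191],"fingers": -0.7},
  {"offset": [0.0071,0.0551,0],"twist": [0,0,-0.0191],"fingers": -0.7},
  {"offset": [0.0071,0.0551,0],"twist": [0,0,-0.0191],"fingers": -0.7},
  {"offset": [0.0071,0.0551,0],"twist": [0,0,-0.0191],"fingers": -0.7},
])

```text
clock: 17.95
position: [0.498, -0.1754, 0.1014]
ee_rot: [-2.959, -1.051, -0.002]
force: [1.4, 5.0, 2.8]
width: 0.189
gripper_force: 15.0
```

Run:
```python
from h import *
st(); sink();sink()
```

```text
t 17.95 p [ 0.498  -0.1754  0.1014] head -50.9 phi 0.8 R 0.0689 Ftan -2.5 Frad 4.5 Fz 2.8 w 0.189 15.0
t 17.95 dv 11.08 du 0 q 0.903 SINK mm 36.81
t 18.0 dv 11.13 du 0 q 0.9 SINK mm 36.99
```

Call:
jog_arm([
  {"offset": [0,0,0],"twist": [0,0,0],"fingers": -0.7},
  {"offset": [0,0,0],"twist": [0,0,0],"fingers": -0.7},
  {"offset": [0,0,0],"twist": [0,0,0],"fingers": -0.7},
  {"offset": [0,0,0],"twist": [0,0,0],"fingers": -0.7},
  {"offset": [0,0,0],"twist": [0,0,0],"fingers": -0.7},
  {"offset": [0,0,0],"twist": [0,0,0],"fingers": -0.7},
  {"offset": [0,0,0],"twist": [0,0,0],"fingers": -0.7},
  {"offset": [-0.001,-0.0231,0],"twist": [0,0,0.008],"fingers": -0.7},
  {"offset": [-0.0008,-0.0463,0],"twist": [0,0,0.0159],"fingers": -0.7},
  {"offset": [0.0005,-0.0694,0],"twist": [0,0,0.0239],"fingers": -0.7},
  {"offset": [0.003,-0.0924,0],"twist": [0,0,0.0318],"fingers": -0.7},
  {"offset": [0.003,-0.0924,0],"twist": [0,0,0.0318],"fingers": -0.7},
])

```text
clock: 19.55
position: [0.491, -0.167, 0.102]
ee_rot: [3.047, 0.748, 0.005]
force: [4.3, -3.5, 0.1]
width: 0.191
gripper_force: 15.0
```

Run:
```python
from h import *
st(); sink();sink()
```

```text
t 19.55 p [ 0.491 -0.167  0.102] head -62.4 phi 0.641 R 0.0686 Ftan 5.3 Frad 1.4 Fz 0.1 w 0.191 15.0
t 19.55 dv 12.31 du 0 q 0.836 SINK mm 40.97
t 19.6 dv 12.32 du 0 q 0.837 SINK mm 41.03
```

Sink is now 41.0 mm and has stopped. I'll verify against the rest with another stereo pair before shutting fully.

Call:
jog_arm([
  {"offset": [0,0.015,0],"twist": [0,0,0],"fingers": -0.3},
  {"offset": [0,0.015,0],"twist": [0,0,0],"fingers": -0.3},
  {"offset": [0,0.015,0],"twist": [0,0,0],"fingers": -0.3},
  {"offset": [0,0.015,-0.3],"twist": [0,0,0],"fingers": -0.3},
  {"offset": [0,0.015,-0.6],"twist": [0,0,0],"fingers": -0.3},
  {"offset": [0,0.015,-1],"twist": [0,0,0],"fingers": -0.3},
  {"offset": [0,0.015,-1],"twist": [0,0,0],"fingers": -0.3},
])

```text
clock: 20.52
position: [0.4921, -0.1685, 0.255]
ee_rot: [3.049, 0.75, 0.01]
force: [-0.3, -0.0, -1.1]
width: 0.352
gripper_force: 0.0
```

Call:
jog_arm([
  {"offset": [0.68,-0.64,0],"twist": [0,0,0],"fingers": -0.3},
  {"offset": [0.68,-0.64,0],"twist": [0,0,0],"fingers": -0.3},
  {"offset": [0.68,-0.64,0],"twist": [0,0,0],"fingers": -0.3},
  {"offset": [0.68,-0.64,0],"twist": [0,0,0],"fingers": -0.3},
  {"offset": [0.68,-0.64,0],"twist": [0,0,0],"fingers": -0.3},
  {"offset": [0.68,-0.64,0],"twist": [0,0,0],"fingers": -0.3},
])

```text
clock: 21.28
position: [0.5355, -0.0369, 0.2511]
ee_rot: [3.052, 0.746, -0.0]
force: [-0.5, 0.0, 0.3]
width: 0.351
gripper_force: 0.0
```

Run:
```python
from h import *
import pickle
st(); C=cam("wrist"); im=get_image("wrist"); save(im,"x2"); pickle.dump(C,open("x2.pkl","wb"))
```

```text
t 21.27 p [ 0.5355 -0.0369  0.2511] head -62.5 phi -1.454 R 0.0897 Ftan 0.5 Frad -0.1 Fz 0.3 w 0.351 0.0
```

Call:
jog_arm([
  {"offset": [0,-1,0],"twist": [0,0,0],"fingers": -0.3},
  {"offset": [0,-1,0],"twist": [0,0,0],"fingers": -0.3},
  {"offset": [0,-1,0],"twist": [0,0,0],"fingers": -0.3},
  {"offset": [0,-1,0],"twist": [0,0,0],"fingers": -0.3},
  {"offset": [0,-1,0],"twist": [0,0,0],"fingers": -0.3},
  {"offset": [0,-1,0],"twist": [0,0,0],"fingers": -0.3},
])

```text
clock: 22.08
position: [0.467, 0.0963, 0.2512]
ee_rot: [3.051, 0.747, 0.001]
force: [-0.1, -0.6, 0.2]
width: 0.352
gripper_force: 0.0
```

Run:
```python
from edge import *
st(); C1=cam("wrist"); im=get_image("wrist"); save(im,"x1"); pickle.dump(C1,open("x1.pkl","wb"))
C2=pickle.load(open("x2.pkl","rb")); V=[cv2.imread("pics/x1.png"),cv2.imread("pics/x2.png")]
# predict bolts/rest corners from earlier wrist stereo
def cen(im,P,r=6):
    g=cv2.GaussianBlur(cv2.cvtColor(im,6).astype(float),(0,0),.7);o=[]
    for u,v in P:
        for _ in range(3):
            u,v=int(round(u)),int(round(v));w=g[v-r:v+r+1,u-r:u+r+1];d=np.clip(np.median(w)-15-w,0,None);y,x=np.mgrid[-r:r+1,-r:r+1];u,v=u+(d*x).sum()/d.sum(),v+(d*y).sum()/d.sum()
        o.append((u,v))
    return np.array(o)
old=[q[0] for q in Q]
b=[np.array([[349.3,167.4],[408.1,71],[481.6,120.3],[419.6,208.7]]),np.array([[195.2,166.6],[239.9,69.6],[321.7,118.4],[271.9,207.9]])]
B=[tri((old[0],*p),(old[1],*q))[0]-[0,0,.0055] for p,q in zip(*b)]
r=[[[280.2,136.5],[334,25],[372.9,48.8],[313.8,157.5]],[[125.2,137],[164.6,24.9],[205.3,47.3],[162.6,155.6]]]
Rr=[tri((old[0],*p),(old[1],*q))[0] for p,q in zip(*r)]
cs=[C1,C2]
bb=[cen(V[i],[proj(cs[i],X) for X in B]) for i in(0,1)];planez(cs,bb,"deck bolts")
for w in(2,3,4):
    rr=[refine(V[i],[proj(cs[i],X) for X in Rr],w) for i in(0,1)];planez(cs,rr,f"rest w{w}")
out=[]
for i in(0,1):
    c=np.mean(rr[i],0)+[25,0];M=np.array([[6,0,200-6*c[0]],[0,6,300-6*c[1]]]);o=cv2.warpAffine(V[i],np.float32([[4,0,200-4*c[0]],[0,4,300-4*c[1]]]),(400,600),flags=2)
    for p in rr[i]: cv2.circle(o,tuple(int(x) for x in (4*(p-c)+[200,300])),4,(0,0,255),1)
    out.append(o)
cv2.imwrite("pics/y.png",np.hstack(out))
sink()
```

```text
t 22.07 p [0.467  0.0963 0.2512] head -62.5 phi -1.229 R 0.2359 Ftan 0.3 Frad 0.5 Fz 0.2 w 0.352 0.0
deck bolts z [0.1175 0.1174 0.1175 0.1175] mean 0.1175 sides [0.1   0.084 0.1   0.084]
rest w2 z [0.1187 0.1172 0.1174 0.1178] mean 0.1177 sides [0.11  0.039 0.11  0.038]
rest w3 z [0.1181 0.1172 0.1171 0.1189] mean 0.1178 sides [0.109 0.039 0.111 0.038]
rest w4 z [0.1179 0.1173 0.1176 0.1189] mean 0.1179 sides [0.109 0.039 0.111 0.039]
t 22.12 dv 12.76 du 1 q 0.858 SINK mm 42.49
```

View pics/y.png

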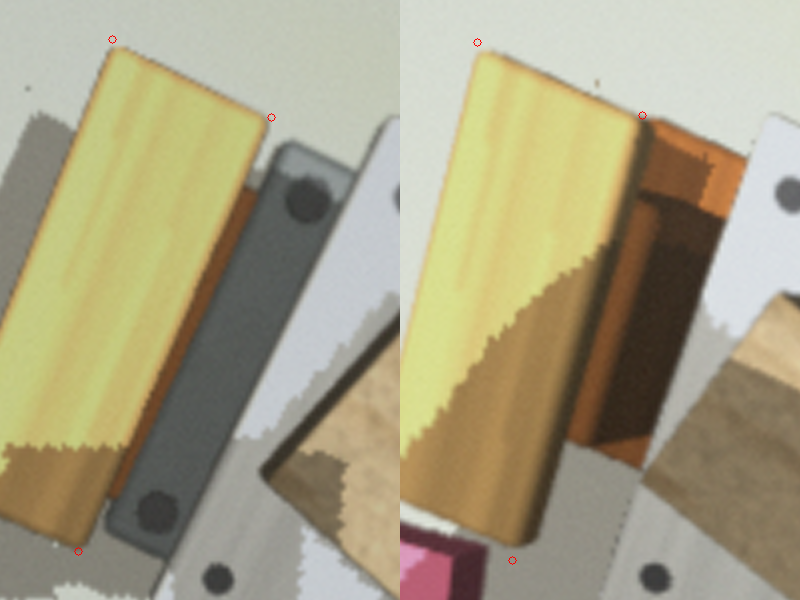

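The deck is at 117.5 mm and the rest at 117.8 mm, measured by the same stereo, so they are level. Back to the pin to shut the valve fully.

Call:
jog_arm([
  {"offset": [0,1,0],"twist": [0,0,0],"fingers": -0.2},
  {"offset": [0,1,0],"twist": [0,0,0],"fingers": -0.2},
  {"offset": [0,1,0],"twist": [0,0,0],"fingers": -0.2},
])

```text
clock: 22.55
position: [0.5371, -0.0397, 0.2513]
ee_rot: [3.05, 0.742, 0.001]
force: [-0.7, 0.7, -0.2]
width: 0.396
gripper_force: 0.0
```

Call:
jog_arm([
  {"offset": [-0.68,0.64,0],"twist": [0,0,0],"fingers": -0.2},
  {"offset": [-0.68,0.64,0],"twist": [0,0,0],"fingers": -0.2},
  {"offset": [-0.68,0.64,0],"twist": [0,0,0],"fingers": -0.2},
  {"offset": [-0.68,0.64,0],"twist": [0,0,0],"fingers": -0.2},
  {"offset": [-0.68,0.64,0],"twist": [0,0,0],"fingers": -0.2},
  {"offset": [-0.68,0.64,0],"twist": [0,0,0],"fingers": -0.2},
])

```text
clock: 23.3
position: [0.4909, -0.1658, 0.2508]
ee_rot: [-3.049, -0.755, 0.0]
force: [-0.5, -0.2, 0.5]
width: 0.398
gripper_force: 0.0
```

Call:
jog_arm([
  {"offset": [0,0,0.3],"twist": [0,0,0],"fingers": -0.2},
  {"offset": [0,0,0.6],"twist": [0,0,0],"fingers": -0.2},
  {"offset": [0,0,0.85],"twist": [0,0,0],"fingers": -0.2},
  {"offset": [0,0,1],"twist": [0,0,0],"fingers": -0.2},
  {"offset": [0,0,1],"twist": [0,0,0],"fingers": -0.45},
  {"offset": [0,0,1],"twist": [0,0,0],"fingers": -0.7},
  {"offset": [0,0,1],"twist": [0,0,0],"fingers": -0.7},
  {"offset": [0,0,1],"twist": [0,0,0],"fingers": -0.7},
], newtons=15)

```text
clock: 24.3
position: [0.4912, -0.1681, 0.102]
ee_rot: [3.049, 0.75, 0.003]
force: [2.0, -3.9, 0.1]
width: 0.19
gripper_force: 15.0
```

Run:
```python
from h import *
st(); sink()
```

```text
t 24.3 p [ 0.4912 -0.1681  0.102 ] head -62.4 phi 0.655 R 0.0691 Ftan 4.3 Frad -0.8 Fz 0.1 w 0.19 15.0
t 24.3 dv 12.32 du 0 q 0.849 SINK mm 41.0
```

Call:
jog_arm([
  {"offset": [-0.001,-0.0231,0],"twist": [0,0,0.008],"fingers": -0.7},
  {"offset": [-0.0008,-0.0463,0],"twist": [0,0,0.0159],"fingers": -0.7},
  {"offset": [0.0005,-0.0694,0],"twist": [0,0,0.0239],"fingers": -0.7},
  {"offset": [0.003,-0.0924,0],"twist": [0,0,0.0318],"fingers": -0.7},
  {"offset": [0.0066,-0.1153,0],"twist": [0,0,0.0398],"fingers": -0.7},
  {"offset": [0.0114,-0.1379,0],"twist": [0,0,0.0477],"fingers": -0.7},
  {"offset": [0.0173,-0.1603,0],"twist": [0,0,0.0557],"fingers": -0.7},
  {"offset": [0.0243,-0.1824,0],"twist": [0,0,0.0637],"fingers": -0.7},
  {"offset": [0.0243,-0.1824,0],"twist": [0,0,0.0637],"fingers": -0.7},
])

```text
clock: 25.48
position: [0.479, -0.1439, 0.1015]
ee_rot: [3.137, 0.124, -0.003]
force: [-8.1, -11.0, 6.0]
width: 0.192
gripper_force: 15.0
```

Run:
```python
from h import *
st(); sink()
```

```text
t 25.48 p [ 0.479  -0.1439  0.1015] head -85.5 phi 0.262 R 0.0694 Ftan 8.5 Frad -10.6 Fz 6.0 w 0.192 15.0
t 25.48 dv 14.1 du 2 q 0.76 SINK mm 47.05
```

Call:
jog_arm([
  {"offset": [-0.012,-0.0231,0],"twist": [0,0,0.005],"fingers": -0.7},
  {"offset": [-0.013,-0.0463,0],"twist": [0,0,0.01],"fingers": -0.7},
  {"offset": [-0.012,-0.0694,0],"twist": [0,0,0.015],"fingers": -0.7},
  {"offset": [-0.012,-0.0694,0],"twist": [0,0,0.015],"fingers": -0.7},
])

```text
clock: 26.02
position: [0.4766, -0.1341, 0.1015]
ee_rot: [3.138, -0.024, -0.002]
force: [-6.5, -11.3, 5.0]
width: 0.188
gripper_force: 15.0
```

Run:
```python
from h import *
st(); sink()
C=cam("top");get_image("top")
for t in("deck_top","block"):
    for r in landmark_of(t,"top")[:1]: print(t,r["conf"],r["at"])
```

```text
t 26.02 p [ 0.4766 -0.1341  0.1015] head -90.9 phi 0.116 R 0.0699 Ftan 10.5 Frad -7.7 Fz 5.0 w 0.188 15.0
t 26.02 dv 12.35 du 0 q 0.735 SINK mm 41.1
deck_top 0.8 [0.4908, 0.4611]
block 0.64 [0.6275, 0.3758]
```

Call:
jog_arm([
  {"offset": [-0.003,-0.015,0],"twist": [0,0,0],"fingers": -0.7},
  {"offset": [-0.004,-0.028,0],"twist": [0,0,0],"fingers": -0.7},
  {"offset": [-0.004,-0.028,0],"twist": [0,0,0],"fingers": -0.7},
])

```text
clock: 26.6
position: [0.4757, -0.13, 0.1015]
ee_rot: [3.139, -0.024, -0.002]
force: [-7.4, -11.6, 5.0]
width: 0.192
gripper_force: 15.0
```

Run:
```python
from h import *
st(); sink()
```

```text
t 26.6 p [ 0.4757 -0.13    0.1015] head -90.9 phi 0.057 R 0.0705 Ftan 11.1 Frad -8.0 Fz 5.0 w 0.192 15.0
t 26.6 dv 11.42 du -1 q 0.707 SINK mm 37.95
```

Call:
jog_arm([
  {"offset": [-0.002,-0.008,0],"twist": [0,0,0],"fingers": -0.7},
  {"offset": [-0.002,-0.008,0],"twist": [0,0,0],"fingers": -0.7},
])

```text
clock: 26.9
position: [0.4754, -0.1289, 0.1015]
ee_rot: [3.139, -0.024, -0.002]
force: [-7.0, -12.1, 4.6]
width: 0.195
gripper_force: 15.0
```

Run:
```python
from h import *
st()
```

```text
t 26.9 p [ 0.4754 -0.1289  0.1015] head -90.9 phi 0.041 R 0.0706 Ftan 11.8 Frad -7.5 Fz 4.6 w 0.195 15.0
```

Call:
jog_arm([
  {"offset": [-0.002,-0.009,0],"twist": [0,0,0],"fingers": -0.7},
  {"offset": [-0.002,-0.009,0],"twist": [0,0,0],"fingers": -0.7},
])

```text
clock: 27.15
position: [0.4752, -0.1275, 0.1015]
ee_rot: [3.139, -0.024, -0.002]
force: [-7.0, -12.6, 3.8]
width: 0.193
gripper_force: 15.0
```

Run:
```python
from h import *
st()
```

```text
t 27.15 p [ 0.4752 -0.1275  0.1015] head -90.9 phi 0.021 R 0.0708 Ftan 12.4 Frad -7.2 Fz 3.8 w 0.193 15.0
```

Call:
jog_arm([
  {"offset": [-0.002,-0.009,0],"twist": [0,0,0],"fingers": -0.7},
  {"offset": [-0.002,-0.009,0],"twist": [0,0,0],"fingers": -0.7},
])

```text
clock: 27.4
position: [0.475, -0.1261, 0.1014]
ee_rot: [3.139, -0.024, -0.002]
force: [-6.5, -11.5, 5.3]
width: 0.19
gripper_force: 15.0
```

Run:
```python
from h import *
st()
```

```text
t 27.4 p [ 0.475  -0.1261  0.1014] head -90.9 phi 0.001 R 0.071 Ftan 11.5 Frad -6.5 Fz 5.3 w 0.19 15.0
```

Call:
jog_arm([
  {"offset": [-0.001,-0.009,0],"twist": [0,0,0],"fingers": -0.7},
  {"offset": [-0.001,-0.014,0],"twist": [0,0,0],"fingers": -0.7},
  {"offset": [-0.001,-0.014,0],"twist": [0,0,0],"fingers": -0.7},
])

```text
clock: 27.78
position: [0.4747, -0.124, 0.1014]
ee_rot: [3.139, -0.024, -0.002]
force: [-7.6, -11.1, 3.3]
width: 0.191
gripper_force: 15.0
```

Run:
```python
from h import *
st()
```

```text
t 27.77 p [ 0.4747 -0.124   0.1014] head -90.9 phi -0.029 R 0.0713 Ftan 11.3 Frad -7.3 Fz 3.3 w 0.191 15.0
```

Call:
jog_arm([
  {"offset": [0,-0.009,0],"twist": [0,0,0],"fingers": -0.7},
  {"offset": [0,-0.009,0],"twist": [0,0,0],"fingers": -0.7},
])

```text
clock: 28.02
position: [0.4746, -0.123, 0.1014]
ee_rot: [3.138, -0.025, -0.003]
force: [-8.1, -13.6, 3.4]
width: 0.194
gripper_force: 15.0
```

Run:
```python
from h import *
st()
```

```text
t 28.02 p [ 0.4746 -0.123   0.1014] head -90.9 phi -0.041 R 0.0715 Ftan 13.9 Frad -7.5 Fz 3.4 w 0.194 15.0
```

Call:
jog_arm([
  {"offset": [0,-0.007,0],"twist": [0,0,0],"fingers": -0.7},
  {"offset": [0,-0.007,0],"twist": [0,0,0],"fingers": -0.7},
])

```text
clock: 28.28
position: [0.4745, -0.1224, 0.1014]
ee_rot: [3.138, -0.025, -0.002]
force: [-7.9, -15.1, 4.9]
width: 0.191
gripper_force: 15.0
```

Run:
```python
from h import *
st();st()
```

```text
t 28.27 p [ 0.4745 -0.1224  0.1014] head -90.9 phi -0.051 R 0.0716 Ftan 15.5 Frad -7.1 Fz 4.9 w 0.191 15.0
t 28.27 p [ 0.4745 -0.1224  0.1014] head -90.9 phi -0.051 R 0.0716 Ftan 15.5 Frad -7.1 Fz 4.9 w 0.191 15.0
```

The force rises above the 11 N turning plateau with little motion, so the valve is on its stop. I relax, release and lift clear.

Call:
jog_arm([
  {"offset": [0,0.015,0],"twist": [0,0,0],"fingers": -0.7},
  {"offset": [0,0.027,0],"twist": [0,0,0],"fingers": -0.7},
  {"offset": [0,0.027,0],"twist": [0,0,0],"fingers": -0.3},
  {"offset": [0,0.027,0],"twist": [0,0,0],"fingers": -0.2},
  {"offset": [0,0.027,0],"twist": [0,0,0],"fingers": -0.2},
  {"offset": [0,0.027,-0.3],"twist": [0,0,0],"fingers": -0.2},
  {"offset": [0,0.027,-0.7],"twist": [0,0,0],"fingers": -0.2},
  {"offset": [0,0.027,-1],"twist": [0,0,0],"fingers": -0.2},
  {"offset": [0,0.027,-1],"twist": [0,0,0],"fingers": -0.2},
])

```text
clock: 29.4
position: [0.4784, -0.1229, 0.254]
ee_rot: [-3.141, 0.017, -0.009]
force: [0.1, 0.7, 0.6]
width: 0.402
gripper_force: 0.0
```

Call:
jog_arm([
  {"offset": [-0.6,0,-0.2],"twist": [0,0,0],"fingers": -0.2},
  {"offset": [-0.6,0,-0.2],"twist": [0,0,0],"fingers": -0.2},
  {"offset": [-0.6,0,-0.2],"twist": [0,0,0],"fingers": -0.2},
  {"offset": [-0.6,0,-0.2],"twist": [0,0,0],"fingers": -0.2},
])

```text
clock: 29.9
position: [0.3871, -0.1205, 0.2809]
ee_rot: [-3.14, 0.015, -0.001]
force: [0.3, -0.1, -0.3]
width: 0.397
gripper_force: 0.0
```

Run:
```python
from h import *
st(); sink(); sink()
C=cam("wrist"); im=get_image("wrist"); save(im,"z")
for t,z in(("valve_pin",.097),("valve_axis",.095)):
    for r in landmark_of(t,"wrist")[:1]:
        u,v=r["at"][1]*640,r["at"][0]*400; print(t,r["conf"],u,v,onz(C,u,v,z).round(4))
```

```text
t 29.9 p [ 0.3871 -0.1205  0.2809] head -90.5 phi -0.035 R 0.159 Ftan 0.1 Frad 0.3 Fz -0.3 w 0.397 0.0
t 29.9 dv 35.0 du -10 q 0.37 SINK mm 89.0
t 29.95 dv 35.0 du -10 q 0.371 SINK mm 89.0
valve_pin 0.6 320.31999999999994 108.0 [ 0.476  -0.1255  0.097 ]
valve_axis 0.81 319.104 41.0 [ 0.5437 -0.1249  0.095 ]
```

View pics/z.png

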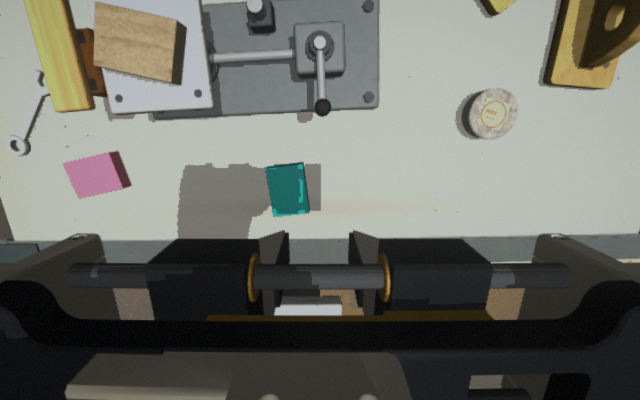

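The lever is in line with the lift and the block is on the deck. The arm blocks the scene view, so I move it aside for a last height check.

Call:
jog_arm([
  {"offset": [-0.3,-1,-0.2],"twist": [0,0,0],"fingers": -0.2},
  {"offset": [-0.3,-1,-0.2],"twist": [0,0,0],"fingers": -0.2},
  {"offset": [-0.3,-1,-0.2],"twist": [0,0,0],"fingers": -0.2},
  {"offset": [-0.3,-1,-0.2],"twist": [0,0,0],"fingers": -0.2},
])

```text
clock: 30.65
position: [0.3432, 0.0312, 0.3111]
ee_rot: [3.14, -0.012, -0.0]
force: [0.2, -0.9, -0.7]
width: 0.397
gripper_force: 0.0
```

Call:
jog_arm([
  {"offset": [-0.1,-1,0],"twist": [0,0,0],"fingers": -0.2},
  {"offset": [-0.1,-1,0],"twist": [0,0,0],"fingers": -0.2},
  {"offset": [-0.1,-1,0],"twist": [0,0,0],"fingers": -0.2},
  {"offset": [-0.1,-1,0],"twist": [0,0,0],"fingers": -0.2},
])

```text
clock: 31.15
position: [0.3306, 0.1795, 0.3103]
ee_rot: [3.139, -0.017, -0.001]
force: [-1.2, 0.2, -0.8]
width: 0.404
gripper_force: 0.0
```

Call:
jog_arm([
  {"offset": [-0.2,-1,0],"twist": [0,0,0],"fingers": -0.2},
  {"offset": [-0.2,-1,0],"twist": [0,0,0],"fingers": -0.2},
  {"offset": [-0.2,-1,0],"twist": [0,0,0],"fingers": -0.2},
  {"offset": [-0.2,-1,0],"twist": [0,0,0],"fingers": -0.2},
])

```text
clock: 31.65
position: [0.3025, 0.3295, 0.3106]
ee_rot: [3.14, -0.018, 0.0]
force: [0.7, -0.4, 0.1]
width: 0.399
gripper_force: 0.0
```

Run:
```python
from h import *
st(); sink(); sink()
```

```text
t 31.65 p [0.3025 0.3295 0.3106] head -90.7 phi -1.08 R 0.5165 Ftan -0.4 Frad 0.7 Fz 0.1 w 0.399 0.0
t 31.65 dv 12.8 du 1 q 0.888 SINK mm 42.62
t 31.7 dv 12.8 du 1 q 0.887 SINK mm 42.63
```

```bash
python3 -c "
from cell import sign_off; print(sign_off())"
```

```text
the job is handed in; nothing more can be done
None
```

The job is handed in: the platform sank at about 4–8 mm/s and now sits within about 1 mm of the rest's top by my camera measurement, the block is still on it, and the valve is shut on its stop with the arm clear.

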